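# Gauge a collar on a sprung taper and sort it

## Robot

A 7-joint arm with a two-finger parallel gripper is mounted at the origin on the work surface. World frame = base frame: x ahead of the robot, y to its left, z up, the work surface at z = 0. Lengths are in mm, angles in degrees, forces in N, time in s.
With the tool pointing down it reaches from about 400 to 850 mm from the base axis. Payload 10.4 kg.
Tool frame: the origin (TCP) lies midway between the tips of the shut fingers; the grasp point (between the pads) lies 19 mm behind it (bot.tcp_to_grasp is the distance from the TCP to the grasp point, in mm); z points along the fingers, y is the line along which they close (so a half turn about z gives the same grasp; the last joint's range is limited). The gripper opens to 85 mm and grips with 20 to 120 N. Pads are 22 mm wide; open, the fingers measure 114 mm over their backs; the gripper's body (76 mm by 85 mm) begins 54 mm behind the grasp point. The pads swing forward as they close: fully open they stand 13 mm farther back than shut.
Start: joints at [69.064, 19.034, -3.707, 83.658, 1.238, 77.344, -5.071], TCP at [210.1, -588.65, 231.338] pointing down, gripper open.
Joint ranges: [-148.97, 148.97], [-28.65, 121.19], [-84.17, 76.75], [9.2, 138.47], [-72.65, 252.65], [3.7, 117.97], [-149.18, 149.18]. Speed limits (degrees/s): [127.2, 127.2, 159.86, 159.86, 180, 180, 180].

## Interface

Orientations are given as [roll, pitch, yaw] about the fixed x, y, z axes, in that order (R = Rz(yaw) Ry(pitch) Rx(roll)).
In Python, from workcell import bot, read_camera, get_calibration, job_done, finder gives the robot as it stands.
- The arm moves only by the shell command python3 -m handwheel 'ROWS'. ROWS is JSON, a list that holds one entry, the list of rows, each a list of 7 numbers: the turn, a rotation vector about the tool's x, y, z in degrees, then the shift along the tool's x, y, z in m, then the finger opening in m, from 0 to 0.0854. In form: [[[rx, ry, rz, x, y, z, hand], ...]]. A call has exactly 5 rows; each row shifts and turns the commanded pose from where the row before left it, along the tool's axes as they then stand; what a row does not reach is not made up. A row lasts 1/12 s, in which the tool goes at most 41.7 mm and 7.16 degrees, less where a joint would pass 70% of its speed; a pose out of reach is approached as far as the arm can. A call with a gripper value outside its range is refused whole. The fingers move at their own pace and stop on an object; the grip force is fixed at half the most. Time passes only in rows, so rows that do not move let the fingers close, or fill a call up. It gives the time, the measured TCP pose, the force, the opening and the grip force at its end, in the units of the state.
- bot.read_state(): the state, without advancing time (a new reading comes with each control period).
- read_camera(name): name is "side" or "top" or "wrist"; returns the picture (480x640x3 uint8, red, green, blue); there is no depth.
- get_calibration(name): a dict with "K" (3x3 intrinsics, pixels), "k1" (the pictures are not rectified: a ray, as slopes to the right and down, at radius r is drawn at 1 + k1 r^2 times it, then the intrinsics apply), "R" (3x3) and "t" (3): a world point X has camera coordinates R X + t. Camera axes: x right, y down, z forward; pixel columns grow to the right and rows downward; lengths in mm; the calibration is good to about 2 mm. A picture is of the moment at which its call begins: read the wrist's pose just before it. get_calibration takes no time and is no camera call; for the wrist camera it gives the pose at the moment of the call.
- job_done(): hands the job in; it is judged then, once.
Trained networks look in the newest picture that a camera, given by its name, has taken for a name from the list of things; names that differ only in an ending like _2 or _b are one class to them, and where a whole thing is asked for, a point or a joint stands for the part that bears it (a point fixed in the world has none). Each returns a list of dicts, best first, with "score" (0 to 1); they miss things now and then, are a little off and sometimes report something else, mostly with a low value. They report only what shows in the picture. A call takes as long as a camera call. They do not tell look-alikes from the thing itself.
- finder.look_for(thing, camera): "position" ([x, y, z] in mm, in world coordinates, good to about 4 mm: the middle of the surface that is visible of it).
- finder.regions_of(thing, camera): "mask" (480x640 bool, what is visible of it).
The state is a dict: "time": time; "joint_pos": joint angles; "joint_vel": joint speeds; "tau": joint torques, N m; "ee_pos": TCP position; "tool_rot": TCP orientation; "ft_force": force on the tool from outside, world axes, zero at the start; "ft_torque": the same for the moment, N m; "opening": opening from 0.0 (shut) to 1.0 (fully open); "finger_force": force on a finger pad.
Only numpy, scipy, OpenCV 4.12 (cv2) and the standard library are available. Lean on these libraries where they do the work, as an engineer would, in place of code of your own. Each camera call takes 0.05 s, during which the arm holds its last target. There are 200 camera calls.

## Task

Gauge the collar that lies on the green mat: slide it squarely down over the upright tapered gauge until it stops, then keep pressing gently until the sprung gauge gives by about 6 mm for a moment, never pushing it in so far that the black limit line on its stem disappears into the housing. See which colour band the collar's lower rim has stopped on, then take it off and lower it fully home on the sorting post of that colour, released, leaving the other collars and everything else alone.

Things in the scene. Friction and masses are not known exactly. Their poses are not given: they have to be found in the camera images.
- mandrel_tip (a point): top centre of the upright steel gauge cone; 135 mm above the table, z up along the axis; goes down with the cone. A 5 mm nose widens from 12 to 21 mm diameter, then 0.28 mm in diameter per mm down to 35 mm at depth 55 mm. Bands by depth below the tip: red 4.5-19.5, yellow 19.5-34.5, blue 34.5-49.5 mm. A collar stops with its underside within 3 mm of a band's middle
- stand: fixed stand of the gauge: blue base 110 mm square, 14 mm thick, dark round housing 50 mm diameter with its top 60 mm above the table, from which the 24 mm stem of the cone rises with a black limit line. Origin: centre of the base's underside, on the cone's axis
- mandrel (a joint): how far the mandrel is pushed down into its housing on its spring, m: 0 unpressed, 0.012 at the stop. It starts to give at about 4 N and takes 1 N more per mm (10 N at 6 mm). The black line vanishes at 0.0095
- collar_a: plain aluminium collar: ring of 52 mm outside diameter, 18 mm high, 0.1 to 0.2 kg; bore 22 to 32 mm, unmarked, differing between collars. Origin: centre of its underside, z up along its axis. Whichever of the three lies on the green mat is the one to gauge; the other two lie in the dark tray
- collar_b: plain aluminium collar: ring of 52 mm outside diameter, 18 mm high, 0.1 to 0.2 kg; bore 22 to 32 mm, unmarked, differing between collars. Origin: centre of its underside, z up along its axis. Whichever of the three lies on the green mat is the one to gauge; the other two lie in the dark tray
- collar_c: plain aluminium collar: ring of 52 mm outside diameter, 18 mm high, 0.1 to 0.2 kg; bore 22 to 32 mm, unmarked, differing between collars. Origin: centre of its underside, z up along its axis. Whichever of the three lies on the green mat is the one to gauge; the other two lie in the dark tray
- mat: green square mat, 130 x 130 x 4 mm, fixed. Origin: centre of its underside
- tray: dark flat steel tray, 134 x 248 mm, floor 4 mm, rim 12 mm, fixed, with the two collars that are not to be touched. Origin: centre of its underside
- post_red: red sorting post, fixed on the plywood board: a disc of 76 mm diameter, 6 mm thick, with an upright pin of 16 mm diameter whose tip is 48 mm above the disc's underside. Origin: centre of the disc's underside, z up; a collar fully home lies 6 mm above it. Three posts in a row 120 mm apart, in any order
- post_yellow: yellow sorting post, fixed on the plywood board: a disc of 76 mm diameter, 6 mm thick, with an upright pin of 16 mm diameter whose tip is 48 mm above the disc's underside. Origin: centre of the disc's underside, z up; a collar fully home lies 6 mm above it. Three posts in a row 120 mm apart, in any order
- post_blue: blue sorting post, fixed on the plywood board: a disc of 76 mm diameter, 6 mm thick, with an upright pin of 16 mm diameter whose tip is 48 mm above the disc's underside. Origin: centre of the disc's underside, z up; a collar fully home lies 6 mm above it. Three posts in a row 120 mm apart, in any order
- screwdriver: bystander, to be left alone: screwdriver with a red handle, lying near the robot. Origin: on its underside
- wrench: bystander, to be left alone: steel wrench. Origin: on its underside
- brush: bystander, to be left alone: hand brush. Origin: on its underside
- spray_can: bystander, to be left alone: spray can with yellow label, 60 mm diameter, 170 mm tall. Origin: on its underside
- jar: bystander, to be left alone: jar, 64 mm diameter, 80 mm tall. Origin: on its underside
- mug: bystander, to be left alone: blue mug, 80 mm diameter, 90 mm tall. Origin: on its underside
Things that resemble listed ones, but are neither listed nor needed, are in the scene too. Leave any orange look-alike of the collar_b alone.

How it is judged:
By the outcome, as a careful person would: the job done as asked, in the order asked, and still so for the second after the job is handed in, with the robot touching nothing.
It also fails if it takes over 53 s, if anything falls off the work surface, if the arm or the gripper's body presses on something with over 40 N, if the wrist force passes 120 N, or if a joint passes its speed limit or range.

## Working session

There is one attempt and no reset: what is moved stays moved. The work goes in short steps, Python scripts to look and compute and a shell command to move; the robot and the scene stay as the last step left them, time stands still between calls to the robot, and variables do not carry over. Pictures are saved under pics/ and viewed, at most 11 in all, crops included, and the job is handed in when it is done.

```bash
ls; mkdir -p pics; cat > h.py <<'E'
import numpy as np, cv2
from workcell import bot, read_camera, get_calibration, job_done, finder
from scipy.spatial.transform import Rotation as Ro
def save(n,name,crop=None,scale=1):
    im=read_camera(n)
    if crop: im=im[crop[1]:crop[3],crop[0]:crop[2]]
    if scale!=1: im=cv2.resize(im,None,fx=scale,fy=scale,interpolation=cv2.INTER_CUBIC)
    cv2.imwrite('pics/'+name,im[...,::-1]); return im
def proj(n,P,c=None):
    c=c or get_calibration(n); X=np.atleast_2d(P)@np.array(c['R']).T+np.array(c['t'])
    s=X[:,:2]/X[:,2:]; s=s*(1+c['k1']*(s**2).sum(1,keepdims=True)); K=np.array(c['K'])
    return np.c_[s,np.ones(len(s))]@K.T[:,:2]
def unproj(n,uv,z,c=None):
    c=c or get_calibration(n); K=np.array(c['K']); uv=np.atleast_2d(uv).astype(float)
    d=np.c_[uv,np.ones(len(uv))]@np.linalg.inv(K).T; d=d[:,:2]; s=d.copy()
    for _ in range(20): s=d/(1+c['k1']*(s**2).sum(1,keepdims=True))
    R=np.array(c['R']);t=np.array(c['t']); r=np.c_[s,np.ones(len(s))]@R; o=-R.T@t
    return o+r*((z-o[2])/r[:,2])[:,None]
def st():
    s=bot.read_state(); print({k:np.round(s[k],3).tolist() for k in('time','joint_pos','ee_pos','tool_rot','ft_force','opening','finger_force')}); return s
E
python3 - <<'E'
from h import *
s=st()
save('top','top.png'); save('side','side.png')
for n in ['top','side']:
  c=get_calibration(n);print(n,np.round(-np.array(c['R']).T@np.array(c['t'])),c['k1'],c['K'][0][0])
for th in ['collar_a','mandrel_tip','stand','mat','tray','post_red','post_yellow','post_blue','spray_can','mug','jar']:
  for n in ['top']:
    print(th,n,[(np.round(d['position']).tolist(),round(d['score'],2)) for d in finder.look_for(th,n)[:5]])
E
```

```text
pics
{'time': 0.0, 'joint_pos': [69.064, 19.072, -3.705, 83.707, 1.236, 77.344, -5.07], 'ee_pos': [209.93, -588.272, 230.505], 'tool_rot': [-179.916, 0.003, 19.641], 'ft_force': [-1.079, 0.073, 0.044], 'opening': 1.002, 'finger_force': 0.0}
top [ 409.  -56. 1296.] 0.0003422008120880965 456.209102075626
side [269. 716. 948.] -0.0942136373275165 574.1910679715822
collar_a top [([480.0, 266.0, 23.0], 0.79), ([614.0, -248.0, 16.0], 0.59), ([481.0, -145.0, 21.0], 0.57), ([436.0, -304.0, 24.0], 0.52), ([449.0, -437.0, 19.0], 0.51)]
mandrel_tip top []
stand top [([488.0, 24.0, 17.0], 0.65)]
mat top [([438.0, -290.0, 3.0], 0.62)]
tray top [([458.0, 324.0, 3.0], 0.92), ([487.0, 20.0, 15.0], 0.46)]
post_red top [([649.0, 130.0, 22.0], 0.98), ([755.0, 134.0, 81.0], 0.35)]
post_yellow top [([625.0, -105.0, 16.0], 0.95), ([650.0, 128.0, 21.0], 0.42)]
post_blue top [([638.0, 9.0, 18.0], 0.81), ([608.0, -469.0, 2.0], 0.36)]
spray_can top [([724.0, -288.0, 157.0], 0.98), ([494.0, 26.0, 116.0], 0.37)]
mug top [([802.0, -43.0, 38.0], 0.91), ([436.0, -301.0, 20.0], 0.44), ([725.0, -290.0, 156.0], 0.35), ([437.0, -289.0, 2.0], 0.17)]
jar top [([755.0, 133.0, 79.0], 0.95)]
```

View pics/top.png

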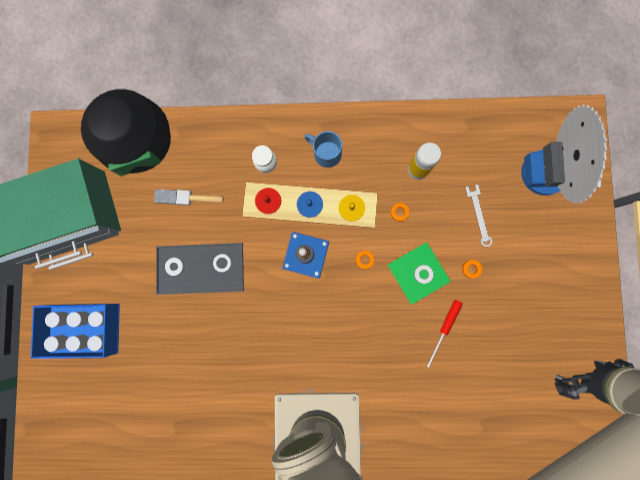

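View pics/side.png

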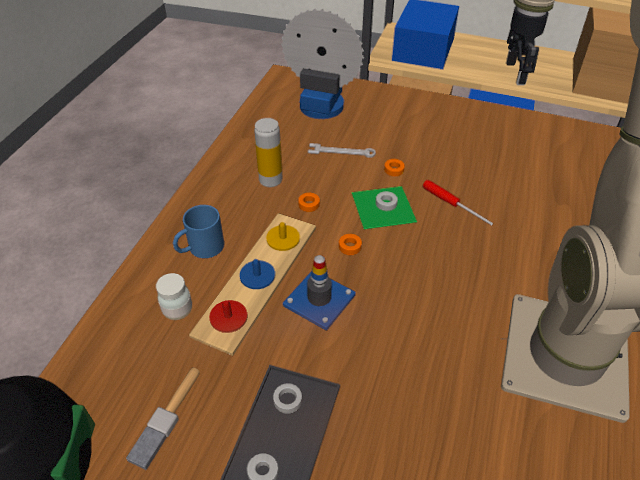

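The top view shows the collar on the green mat at (424,274) and the gauge at (305,253). The posts are red (267,200), blue (309,204) and yellow (351,208). Orange decoys sit around the mat. Next I'll measure these more closely.

```bash
python3 - <<'E'
from h import *
im=read_camera('top'); side=read_camera('side')
def cen(m): ys,xs=np.nonzero(m); return [(xs.min()+xs.max())/2,(ys.min()+ys.max())/2],[xs.mean(),ys.mean()],m.sum()
hsv=cv2.cvtColor(im,cv2.COLOR_RGB2HSV)
def blob(m,box):
    z=np.zeros_like(m); x0,y0,x1,y1=box; z[y0:y1,x0:x1]=m[y0:y1,x0:x1]
    n,l,s,c=cv2.connectedComponentsWithStats(z.astype('uint8')); k=1+s[1:,4].argmax(); return (l==k)
# collar: not green in mat
H,S,V=[hsv[...,i].astype(int) for i in range(3)]
m=blob((S<60)&(V>110),(405,255,445,293)); h=cv2.convexHull(np.argwhere(m)[:,::-1].astype(np.float32)); (c,r)=cv2.minEnclosingCircle(h)
print('collar',c,r,m.sum(),unproj('top',[c],22))
m=blob((S>100)&(H>100)&(H<125),(275,225,335,285)); rc=cv2.minAreaRect(np.argwhere(m)[:,::-1].astype(np.float32)); print('stand',rc,unproj('top',[rc[0]],14))
for nm,cond in [('red',(H<6)|(H>174)),('yellow',(H>20)&(H<32)),('blue',(H>100)&(H<125))]:
    m=blob(cond&(S>150),(240,180,380,230)); 
    cc=cv2.fitEllipse(max(cv2.findContours(m.astype('uint8'),0,1)[0],key=len)); print(nm,np.round(cc[0],1),np.round(cc[1],1),unproj('top',[cc[0]],16).round(1))
for n,th in [('top','mandrel_tip'),('side','mandrel_tip'),('side','stand'),('side','collar_a'),('side','post_red')]:
    print(n,th,[(np.round(d['position']).tolist(),round(d['score'],2)) for d in finder.look_for(th,n)[:3]])
# side: tip
cv2.imwrite('pics/cone.png',np.hstack([cv2.resize(side[240:320,280:360],(400,400),interpolation=2),cv2.resize(im[220:290,270:340],(400,400),interpolation=2)])[...,::-1])
print(proj('side',[[488,24,135],[488,24,60]]),proj('top',[[488,24,135]]),bot.read_state()['time'])
E
```

```text
collar (423.3404235839844, 273.9361572265625) 9.565805435180664 217 [[ 436.36853374 -303.45926528   22.        ]]
stand ((305.2837219238281, 254.52203369140625), (38.377586364746094, 37.919498443603516), 14.743562698364258) [[497.28411553  23.24928151  14.        ]]
red [267.7 200.5] [24.7 24.9] [[654.  128.3  16. ]]
yellow [351.4 207.5] [25.5 26. ] [[ 628.1 -109.7   16. ]]
blue [309.6 203.8] [24.  24.4] [[641.4   8.7  16. ]]
top mandrel_tip []
side mandrel_tip [([495.0, 37.0, 103.0], 0.87)]
side stand [([487.0, 43.0, 13.0], 0.65), ([650.0, 144.0, 17.0], 0.34)]
side collar_a [([479.0, 268.0, 22.0], 0.91), ([454.0, -426.0, 15.0], 0.85), ([472.0, 394.0, 25.0], 0.83)]
side post_red [([650.0, 142.0, 17.0], 0.69), ([632.0, 22.0, 18.0], 0.51)]
[[324.94764825 258.48538052]
 [324.603703   283.56364602]] [[302.08394352 254.96036021]] 1.0
```

View pics/cone.png

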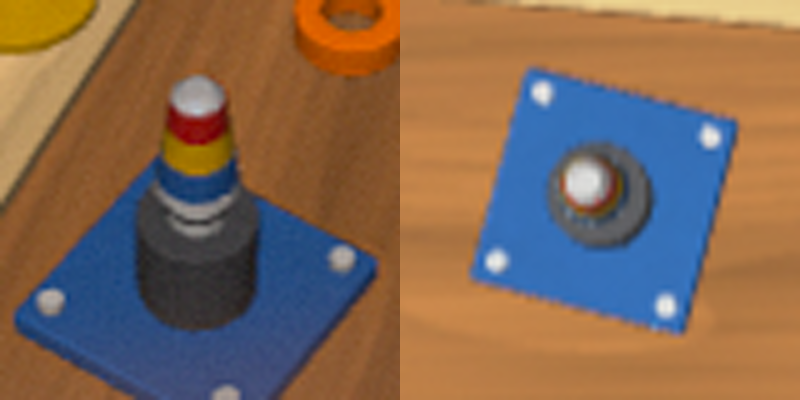

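```bash
python3 -m handwheel '[[[0,0,3.93,0,0,0.014,0.08],[0,0,3.93,0,0,0.014,0.08],[0,0,3.93,0,0,0.014,0.08],[0,0,3.93,0,0,0.014,0.08],[0,0,3.93,0,0,0.014,0.08]]]'; python3 - <<'E'
from h import *
print(unproj('top',[[302.4,251.2]],135),unproj('side',[[319.6,257.6]],135))
E
```

```text
time: 1.42
ee_pos: [210.1, -588.7, 160.8]
tool_rot: [180.0, -0.0, -0.2]
ft_force: [-0.6, -0.4, 0.5]
opening: 0.939
finger_force: 0.0
[[497.60532259  23.05576683 135.        ]] [[498.32653676  25.10400526 135.        ]]
```

```bash
python3 -m handwheel '[[[0,0,0,0.0226,-0.0285,0,0.08],[0,0,0,0.0226,-0.0285,0,0.08],[0,0,0,0.0226,-0.0285,0,0.08],[0,0,0,0.0226,-0.0285,0,0.08],[0,0,0,0.0226,-0.0285,0,0.08]]]' >/dev/null;  python3 -m handwheel '[[[0,0,0,0.0226,-0.0285,0,0.08],[0,0,0,0.0226,-0.0285,0,0.08],[0,0,0,0.0226,-0.0285,0,0.08],[0,0,0,0.0226,-0.0285,0,0.08],[0,0,0,0.0226,-0.0285,0,0.08]]]'; python3 - <<'E'
from h import *
st();c=get_calibration('wrist'); save('wrist','w1.png')
print(-np.array(c['R']).T@np.array(c['t']),c['R'],proj('wrist',[[436.4,-303.5,22]],c))
print([(np.round(d['position'],1).tolist(),round(d['score'],2)) for d in finder.look_for('collar_a','wrist')[:3]])
E
```

```text
time: 2.25
ee_pos: [437.0, -302.2, 161.6]
tool_rot: [180.0, -0.0, -0.0]
ft_force: [0.0, -0.8, 0.3]
opening: 0.935
finger_force: 0.0
{'time': 2.25, 'joint_pos': [42.752, 11.0, -14.487, 102.524, 2.991, 66.805, -62.674], 'ee_pos': [437.047, -302.219, 161.635], 'tool_rot': [179.969, -0.03, -0.017], 'ft_force': [0.037, -0.816, 0.322], 'opening': 0.935, 'finger_force': 0.0}
[ 520.03135686 -303.37922435  304.35023582] [[-6.19316003e-04 -9.99999722e-01  4.14570743e-04]
 [-9.45687081e-01  7.20446993e-04  3.25077570e-01]
 [-3.25077778e-01 -1.90728454e-04 -9.45687264e-01]] [[319.42250187 225.66971484]]
[([595.8, -252.3, 15.9], 0.89), ([483.0, -142.9, 16.4], 0.64), ([449.6, -440.1, 17.6], 0.63)]
```

View pics/w1.png

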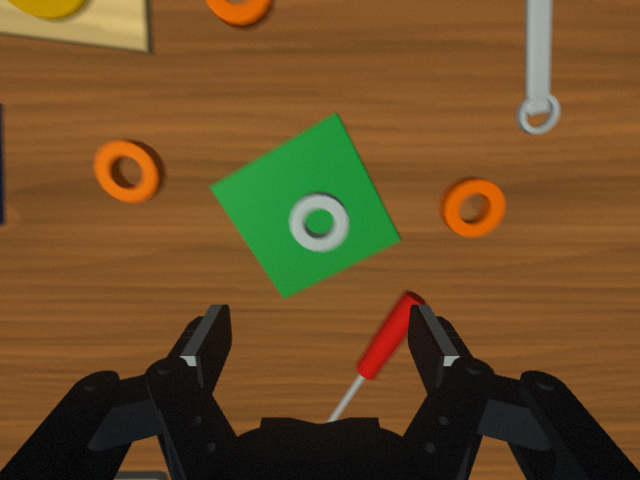

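The collar is at (319,221) in the wrist view, close to where I predicted. I'll refine its position before descending.

```bash
cat >> h.py <<'E'
def ring(im,box,z,c,n='wrist'):
    hsv=cv2.cvtColor(im,cv2.COLOR_RGB2HSV); m=np.zeros(im.shape[:2],'uint8'); x0,y0,x1,y1=box
    m[y0:y1,x0:x1]=((hsv[...,1]<70)&(hsv[...,2]>100))[y0:y1,x0:x1]
    k=max(cv2.findContours(m,0,1)[0],key=cv2.contourArea); e=cv2.fitEllipse(cv2.convexHull(k))
    return e,unproj(n,[e[0]],z,c)
E
python3 - <<'E'
from h import *
c=get_calibration('wrist'); im=read_camera('wrist'); print(ring(im,(270,180,370,270),13,c),ring(im,(270,180,370,270),22,c)[1]); st()
# predicted top outline vs bottom outline
a=np.linspace(0,2*np.pi,60)[:,None]
for z in(4,22):
  p=proj('wrist',np.c_[436.4+26*np.cos(a),-303.5+26*np.sin(a),0*a+z],c); print(p.min(0),p.max(0))
E
```

```text
(((326.5055847167969, 228.02320861816406), (55.67267608642578, 58.20966720581055), 99.69684600830078), array([[ 435.09654668, -305.20935203,   13.        ]])) [[ 437.81208464 -305.00270517   22.        ]]
{'time': 2.4, 'joint_pos': [42.695, 11.043, -14.59, 102.49, 2.959, 66.808, -62.483], 'ee_pos': [438.155, -300.911, 161.546], 'tool_rot': [-179.977, -0.052, 0.318], 'ft_force': [-0.475, -0.128, -0.321], 'opening': 0.939, 'finger_force': 0.0}
[296.43707004 196.07836699] [352.58730157 250.12883375]
[295.08116292 200.30686979] [354.47154473 257.15137478]
```

```bash
python3 -m handwheel '[[[0,0,0,0.0005,0.001,0.03,0.08],[0,0,0,0,0.001,0.03,0.08],[0,0,0,0,0,0.03,0.08],[0,0,0,0,0,0.03,0.08],[0,0,0,0,0,0.02,0.08]]]';python3 -m handwheel '[[[0,0,0,0,0,0.01,0.08],[0,0,0,0,0,0.009,0.08],[0,0,0,0,0,0,0.06],[0,0,0,0,0,0,0.06],[0,0,0,0,0,0,0.06]]]'; python3 - <<'E'
from h import *
s=[st() for _ in range(1)]
save('wrist','w2.png')
E
```

```text
time: 2.82
ee_pos: [434.6, -306.4, 18.7]
tool_rot: [-180.0, 0.1, -0.1]
ft_force: [0.2, -1.3, 0.3]
opening: 0.935
finger_force: 0.0
time: 3.23
ee_pos: [437.4, -306.4, 3.7]
tool_rot: [179.9, -0.1, -0.0]
ft_force: [0.6, -0.1, 0.2]
opening: 0.701
finger_force: 0.0
{'time': 3.233, 'joint_pos': [41.71, 22.604, -13.42, 109.465, 6.856, 48.567, -65.273], 'ee_pos': [437.417, -306.418, 3.655], 'tool_rot': [179.924, -0.101, -0.023], 'ft_force': [0.575, -0.094, 0.248], 'opening': 0.701, 'finger_force': 0.0}
```

View pics/w2.png

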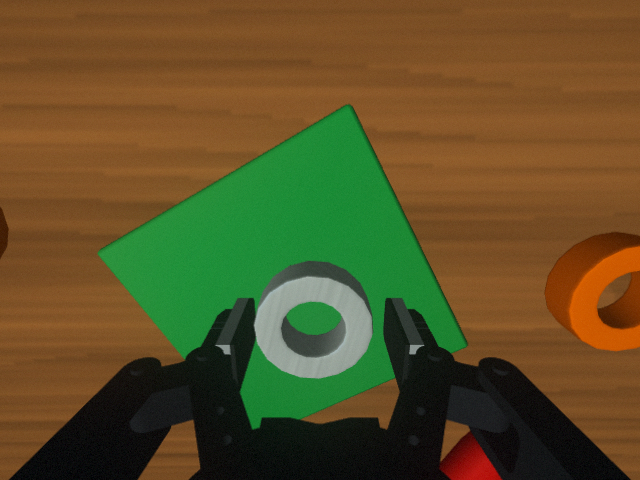

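The collar sits between the pads, with its centre at about (313,327) and the pad mid-line at about 319.

```bash
python3 - <<'E'
from h import *
c=get_calibration('wrist'); s=bot.read_state(); print(s['ee_pos'])
print(unproj('wrist',[[313,327],[319,327]],22,c), proj('wrist',[s['ee_pos'][:2]+[26] if isinstance(s['ee_pos'],list) else np.r_[s['ee_pos'][:2],26]],c))
E
```

```text
[ 437.42624994 -306.39873373    3.67574326]
[[ 438.4669087  -304.79440626   22.        ]
 [ 438.46289102 -307.35750741   22.        ]] [[316.70552966 334.59845926]]
```

```bash
python3 -m handwheel '[[[0,0,0,0.001,-0.0015,0.001,0.06],[0,0,0,0,0,0,0.04],[0,0,0,0,0,0,0.04],[0,0,0,0,0,0,0.04],[0,0,0,0,0,0,0.04]]]';python3 -m handwheel '[[[0,0,0,0,0,0,0.04],[0,0,0,0,0,-0.02,0.04],[0,0,0,0,0,-0.04,0.04],[0,0,0,0,0,-0.04,0.04],[0,0,0,0,0,-0.04,0.04]]]'
```

```text
time: 3.7
ee_pos: [438.3, -304.2, 2.5]
tool_rot: [180.0, -0.1, 0.0]
ft_force: [-2.8, 2.5, 9.6]
opening: 0.583
finger_force: 61.9
time: 4.12
ee_pos: [437.2, -303.7, 143.0]
tool_rot: [-180.0, 0.0, 0.0]
ft_force: [0.6, -1.4, -2.0]
opening: 0.575
finger_force: 63.0
```

```bash
python3 -m handwheel '[[[0,0,0,0.006,-0.0328,-0.005,0.04],[0,0,0,0.006,-0.0328,-0.005,0.04],[0,0,0,0.006,-0.0328,-0.005,0.04],[0,0,0,0.006,-0.0328,-0.005,0.04],[0,0,0,0.006,-0.0328,-0.005,0.04]]]' >/dev/null;  python3 -m handwheel '[[[0,0,0,0.006,-0.0328,-0.005,0.04],[0,0,0,0.006,-0.0328,-0.005,0.04],[0,0,0,0.006,-0.0328,-0.005,0.04],[0,0,0,0.006,-0.0328,-0.005,0.04],[0,0,0,0.006,-0.0328,-0.005,0.04]]]'; python3 - <<'E'
from h import *
for _ in range(1): s=st()
c=get_calibration('wrist'); w=save('wrist','w3.png'); sd=read_camera('side')
st()
p=s['ee_pos']
print('side collar bottom',proj('side',[[p[0],p[1],p[2]+1.5],[498,24,135]]),'wrist collar top/bot',proj('wrist',[[p[0],p[1],p[2]+19.5],[p[0],p[1],p[2]+1.5],[498,24,135]],c))
cv2.imwrite('pics/c3.png',np.hstack([cv2.resize(w[220:470,200:440],(400,417)),cv2.resize(sd[180:300,270:370],(348,417),interpolation=2)])[...,::-1])
E
```

```text
time: 4.95
ee_pos: [497.6, 25.5, 191.9]
tool_rot: [180.0, -0.0, -0.0]
ft_force: [1.2, -0.5, -1.0]
opening: 0.573
finger_force: 63.1
{'time': 4.95, 'joint_pos': [20.782, 6.711, -30.736, 104.231, 3.678, 70.006, -101.04], 'ee_pos': [497.568, 25.487, 191.86], 'tool_rot': [179.973, -0.031, -0.001], 'ft_force': [1.202, -0.542, -1.02], 'opening': 0.573, 'finger_force': 63.079}
{'time': 5.05, 'joint_pos': [20.606, 6.745, -31.018, 104.123, 3.597, 69.973, -101.001], 'ee_pos': [498.28, 30.142, 192.578], 'tool_rot': [-179.885, -0.135, 0.46], 'ft_force': [0.055, 0.214, -0.912], 'opening': 0.572, 'finger_force': 63.088}
side collar bottom [[319.99922412 236.50361678]
 [319.94723019 257.23089586]] wrist collar top/bot [[316.62927359 330.67541558]
 [316.9054558  308.75233602]
 [319.82666623 260.8960581 ]]
```

View pics/c3.png

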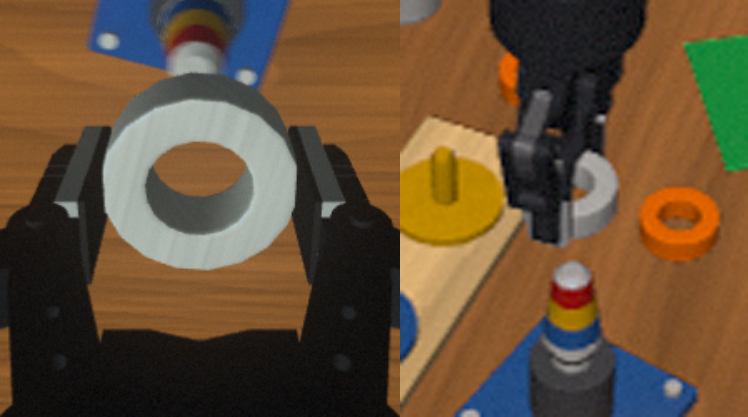

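Held square. The cone tip shows behind the collar in the wrist view and just below it in the side view. I'll let it settle, then measure finely.

```bash
python3 -m handwheel '[[[0,0,0,0,0,0,0.04],[0,0,0,0,0,0,0.04],[0,0,0,0,0,0,0.04],[0,0,0,0,0,0,0.04],[0,0,0,0,0,0,0.04]]]' >/dev/null; python3 - <<'E'
from h import *
s=st();c=get_calibration('wrist'); w=read_camera('wrist'); st()
p=np.array(s['ee_pos'])
hsv=cv2.cvtColor(w,cv2.COLOR_RGB2HSV)
# top face ring of collar: bright low-sat
m=np.zeros((480,640),'uint8'); m[250:390,255:385]=((hsv[...,1]<60)&(hsv[...,2]>150))[250:390,255:385]
n,l,stt,_=cv2.connectedComponentsWithStats(m); 
for k in range(1,n):
  if stt[k,4]>60: print(k,stt[k])
k=1+stt[1:,4].argmax(); cs,h=cv2.findContours((l==k).astype('uint8'),cv2.RETR_CCOMP,1)
for q in cs:
  if len(q)>30:
    e=cv2.fitEllipse(cv2.convexHull(q)); print(np.round(e[0]+e[1],1),unproj('wrist',[e[0]],p[2]+19.5,c)-p)
cv2.imwrite('pics/full.png',w[...,::-1])
# tip region profile: find red band columns
H=hsv[...,0].astype(int);S=hsv[...,1]
for v in range(215,275,3):
  r=w[v,280:360]; d=np.abs(r.astype(int)-r[0]).sum(1); print(v,''.join('R' if (S[v,x]>150 and (H[v,x]<6 or H[v,x]>174)) else 'Y' if (S[v,x]>150 and 20<H[v,x]<32) else 'B' if S[v,x]>100 and 100<H[v,x]<125 else 'w' if S[v,x]<60 and hsv[v,x,2]>120 else '.' for x in range(280,360)))
E
```

```text
{'time': 5.467, 'joint_pos': [20.958, 6.75, -30.6, 104.27, 3.665, 69.966, -100.828], 'ee_pos': [497.572, 22.847, 191.175], 'tool_rot': [179.985, 0.013, -0.102], 'ft_force': [-0.667, -0.887, -0.344], 'opening': 0.578, 'finger_force': 63.083}
{'time': 5.517, 'joint_pos': [20.946, 6.75, -30.613, 104.265, 3.665, 69.965, -100.831], 'ee_pos': [497.606, 23.07, 191.219], 'tool_rot': [179.988, 0.006, -0.081], 'ft_force': [-0.419, -0.186, -1.59], 'opening': 0.574, 'finger_force': 63.083}
1 [302 250  24  16 257]
3 [ 262  280  116  102 6469]
[319.1 330.3 101.6 117.6] [[ 0.21209978 -1.03384389 19.5       ]]
[318.9 332.3  57.7  67.1] [[-0.7806233  -0.95264718 19.5       ]]
215 BBBBBBBBBBB.....................................................BBBBBBBBBBBBBBBB
218 BBBBBBBBBB.....................BBBBBBBBBBBBB.....................BBBBBBBBBBBBBBB
221 BBBBBBBBBB...............BBBBBBBBBBBBBBBBBBBBBBBB.................BBBBBBBBBBBBBB
224 BBBBBBBBB...........w.BBBBBBBBBBBBBBBBBBBBBBBBBBBBBBB.............BBBBBBBBBBBBBB
227 BBBBBBBBB..........BBBBBBBBBB...YY..YYYYYY....BBBBBBBBB...........BBBBBBBBBBBBBB
230 BBB
[... 567 characters left out ...]
BBBBBBBBBBBBBBBBBBBB
251 BBBBBBBBBBBBBBBBBB..RRRR.wwwwwwwwwwwwwwwww..........R...BBBBBBBBBBBBBBBBBBBBBBBB
254 BBBBBBBBBBBBBBBBBBB.RR.wwwwwwwwwwwwwwwwww...........R..BBBBBBBBBBBBBBBBBBBBBBBBB
257 .BBBBBBBBBBBBBBBBBBB..wwwwwwwwwwwwwwwwwwwwww..........BBBBBBBBBBBBBBBBBBBBBBBBBB
260 .............BBBBBBBB.wwwwwwwwwwwwwwwwwwwwwwww........BBBBBBBBBBBBBBBBBBBBBBBBB.
263 .....................wwwwwwwwwwwww.wwwwwwwwwww.......BBBBBBBBBB.wwwwwww.BBBBBB..
266 ..........................................................BBBB.wwwwwwwwwBBBBB...
269 .................................................................wwwwwwBBBBB....
272 ........................................................................BBB.....
```

```bash
python3 - <<'E'
from h import *
c=get_calibration('wrist');s=st()
for v,z,r in[(235,115.5,12.53),(226.3,100.5,14.63),(217.5,85.5,16.73)]:
  print(unproj('wrist',[[317.5,v]],z,c)-[r,0,0])
print(unproj('wrist',[[319,331]],s['ee_pos'][2]+19.5,c))
E
```

```text
{'time': 5.517, 'joint_pos': [20.946, 6.75, -30.613, 104.265, 3.665, 69.965, -100.831], 'ee_pos': [497.606, 23.07, 191.219], 'tool_rot': [179.988, 0.006, -0.081], 'ft_force': [-0.419, -0.186, -1.59], 'opening': 0.574, 'finger_force': 63.083}
[[496.71742478  23.13454818 115.5       ]]
[[496.31009498  23.20529878 100.5       ]]
[[496.70742389  23.27316384  85.5       ]]
[[497.47160452  22.05079382 210.71881765]]
```

```bash
python3 -m handwheel '[[[0,0,0,-0.0008,-0.0011,0.011,0.04],[0,0,0,0,0,0.014,0.04],[0,0,0,0,0,0.014,0.04],[0,0,0,0,0,0.014,0.04],[0,0,0,0,0,0.008,0.04]]]'; python3 -m handwheel '[[[0,0,0,0,0,0.003,0.04],[0,0,0,0,0,0.003,0.04],[0,0,0,0,0,0.002,0.04],[0,0,0,0,0,0,0.04],[0,0,0,0,0,0,0.04]]]'; python3 - <<'E'
from h import *
F=[]
for _ in range(4): read_camera('top'); s=bot.read_state(); F.append(np.r_[s['ee_pos'],s['ft_force']])
print(np.round(F,1)); sd=read_camera('side'); c=get_calibration('wrist'); w=read_camera('wrist')
cv2.imwrite('pics/c4.png',np.hstack([cv2.resize(w[220:470,200:440],(400,417)),cv2.resize(sd[200:320,270:370],(348,417),interpolation=2)])[...,::-1])
E
```

```text
time: 5.93
ee_pos: [495.9, 24.7, 128.1]
tool_rot: [180.0, 0.1, -0.0]
ft_force: [-1.0, 0.5, -0.9]
opening: 0.576
finger_force: 63.1
time: 6.35
ee_pos: [497.2, 24.9, 122.7]
tool_rot: [180.0, -0.0, -0.0]
ft_force: [-0.1, -0.6, -2.0]
opening: 0.577
finger_force: 63.1
[[ 4.972e+02  2.490e+01  1.228e+02 -0.000e+00  3.000e-01 -8.000e-01]
 [ 4.972e+02  2.490e+01  1.228e+02 -2.000e-01 -4.000e-01 -7.000e-01]
 [ 4.972e+02  2.490e+01  1.227e+02  3.000e-01  6.000e-01 -1.700e+00]
 [ 4.971e+02  2.490e+01  1.226e+02 -1.000e-01 -8.000e-01 -1.500e+00]]
```

View pics/c4.png

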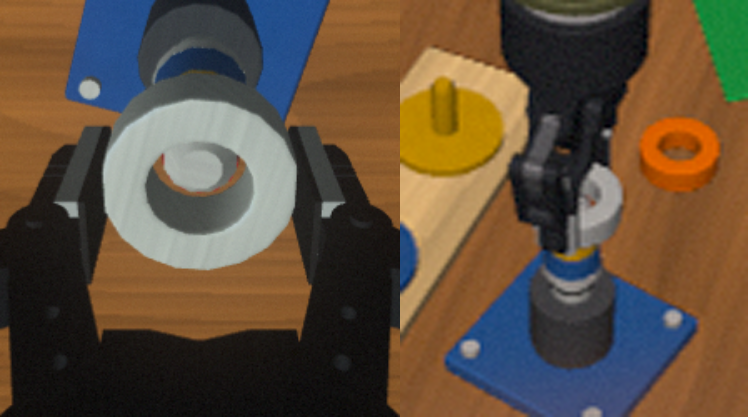

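Entered cleanly: the cone tip is centred in the bore, with yellow and blue visible below the collar in the side view. I'll descend in small steps.

```bash
python3 -m handwheel '[[[0,0,0,0,0,0.003,0.04],[0,0,0,0,0,0.003,0.04],[0,0,0,0,0,0.002,0.04],[0,0,0,0,0,0.001,0.04],[0,0,0,0,0,0,0.04]]]';python3 -m handwheel '[[[0,0,0,0,0,0.001,0.04],[0,0,0,0,0,0.001,0.04],[0,0,0,0,0,0.001,0.04],[0,0,0,0,0,0,0.04],[0,0,0,0,0,0,0.04]]]'; python3 -m handwheel '[[[0,0,0,0,0,0.001,0.04],[0,0,0,0,0,0.001,0.04],[0,0,0,0,0,0.001,0.04],[0,0,0,0,0,0,0.04],[0,0,0,0,0,0,0.04]]]'
```

```text
time: 7.07
ee_pos: [497.4, 24.8, 113.3]
tool_rot: [180.0, -0.1, -0.0]
ft_force: [2.3, -0.1, -1.8]
opening: 0.576
finger_force: 63.1
time: 7.48
ee_pos: [497.6, 24.9, 110.6]
tool_rot: [-180.0, -0.1, -0.0]
ft_force: [5.3, -0.5, 1.3]
opening: 0.583
finger_force: 63.4
time: 7.9
ee_pos: [497.8, 24.9, 107.9]
tool_rot: [180.0, -0.1, -0.0]
ft_force: [6.1, -1.2, 3.9]
opening: 0.581
finger_force: 63.6
```

Side force of +6 N in x means the collar sits slightly to −x of the axis, so I'll back up a little and shift +x.

```bash
python3 -m handwheel '[[[0,0,0,0,0,-0.003,0.04],[0,0,0,0.001,0,0,0.04],[0,0,0,0,0,0,0.04],[0,0,0,0,0,0,0.04],[0,0,0,0,0,0,0.04]]]';python3 -m handwheel '[[[0,0,0,0,0,0.001,0.04],[0,0,0,0,0,0.001,0.04],[0,0,0,0,0,0.001,0.04],[0,0,0,0,0,0,0.04],[0,0,0,0,0,0,0.04]]]'
```

```text
time: 8.32
ee_pos: [497.8, 24.9, 110.2]
tool_rot: [180.0, 0.0, -0.0]
ft_force: [3.0, 0.4, 1.6]
opening: 0.581
finger_force: 63.7
time: 8.73
ee_pos: [498.2, 24.8, 107.3]
tool_rot: [180.0, -0.0, -0.0]
ft_force: [4.9, -1.2, 0.8]
opening: 0.579
finger_force: 63.7
```

```bash
python3 -m handwheel '[[[0,0,0,0.001,0.0003,-0.002,0.04],[0,0,0,0.001,0,0,0.04],[0,0,0,0,0,0.001,0.04],[0,0,0,0,0,0,0.04],[0,0,0,0,0,0,0.04]]]';python3 -m handwheel '[[[0,0,0,0,0,0.001,0.04],[0,0,0,0,0,0.001,0.04],[0,0,0,0,0,0,0.04],[0,0,0,0,0,0,0.04],[0,0,0,0,0,0,0.04]]]'
```

```text
time: 9.15
ee_pos: [499.2, 24.7, 107.8]
tool_rot: [180.0, 0.1, 0.0]
ft_force: [-0.7, -0.3, -1.3]
opening: 0.574
finger_force: 63.4
time: 9.57
ee_pos: [499.3, 24.7, 106.0]
tool_rot: [180.0, 0.1, -0.0]
ft_force: [-4.0, 1.0, -0.8]
opening: 0.577
finger_force: 63.6
```

```bash
python3 -m handwheel '[[[0,0,0,-0.0008,-0.0002,0,0.04],[0,0,0,0,0,0.001,0.04],[0,0,0,0,0,0,0.04],[0,0,0,0,0,0,0.04],[0,0,0,0,0,0,0.04]]]';python3 -m handwheel '[[[0,0,0,0,0,0.001,0.04],[0,0,0,0,0,0.001,0.04],[0,0,0,0,0,0,0.04],[0,0,0,0,0,0,0.04],[0,0,0,0,0,0,0.04]]]'
```

```text
time: 9.98
ee_pos: [499.2, 24.7, 105.5]
tool_rot: [180.0, -0.0, -0.0]
ft_force: [-4.0, -1.0, 3.4]
opening: 0.574
finger_force: 63.8
time: 10.4
ee_pos: [499.1, 24.7, 103.3]
tool_rot: [180.0, -0.0, -0.0]
ft_force: [-5.7, -1.0, 5.0]
opening: 0.576
finger_force: 64.0
```

```bash
python3 -m handwheel '[[[0,0,0,-0.0007,0.0001,0,0.04],[0,0,0,0,0,0.001,0.04],[0,0,0,0,0,0.001,0.04],[0,0,0,0,0,0,0.04],[0,0,0,0,0,0,0.04]]]'; python3 - <<'E'
from h import *
F=[]
for _ in range(2): sd=read_camera('side'); s=bot.read_state(); F.append(np.r_[s['ee_pos'],s['ft_force']])
print(np.round(F,1)); w=read_camera('wrist')
print(proj('side',[[498,24,60],[498,24,85.5],[498,24,100.5]]))
cv2.imwrite('pics/c5.png',np.hstack([cv2.resize(w[220:470,200:440],(300,312)),cv2.resize(sd[220:300,280:360],(500,500),interpolation=2)[:312+188][0:500][80:392]])[...,::-1])
E
```

```text
time: 10.82
ee_pos: [499.0, 24.7, 101.6]
tool_rot: [180.0, -0.1, -0.0]
ft_force: [-2.8, -0.2, 6.0]
opening: 0.577
finger_force: 64.1
[[499.   24.7 101.6  -2.4  -0.8   5.7]
 [498.9  24.7 101.6  -2.3  -1.    6. ]]
[[319.84345825 282.32014175]
 [319.87799639 274.06495054]
 [319.89866815 269.07931133]]
```

View pics/c5.png

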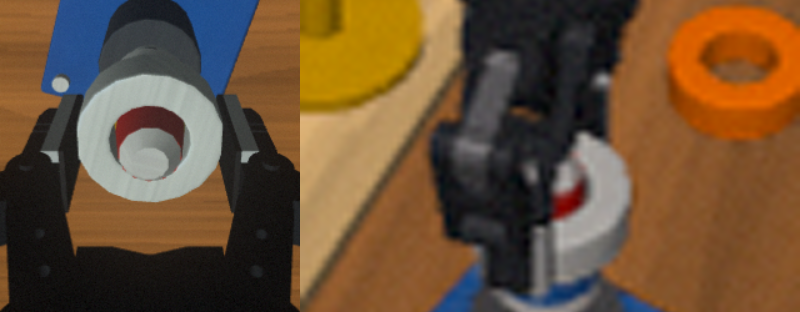

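The force and height put the stop at an underside depth of about 28 mm, which is yellow. Red shows inside the bore and blue below the rim, which agrees. Now I'll press the remaining ~3 mm.

```bash
python3 -m handwheel '[[[0,0,0,-0.0002,0.0001,0.001,0.04],[0,0,0,0,0,0.001,0.04],[0,0,0,0,0,0.001,0.04],[0,0,0,0,0,0,0.04],[0,0,0,0,0,0,0.04]]]'; python3 - <<'E'
from h import *
F=[]
for _ in range(3): w=read_camera('wrist'); s=bot.read_state(); F.append(np.r_[s['ee_pos'],s['ft_force']])
print(np.round(F,1))
E
```

```text
time: 11.38
ee_pos: [498.9, 24.7, 98.8]
tool_rot: [-180.0, -0.1, -0.0]
ft_force: [-3.1, -0.2, 7.8]
opening: 0.573
finger_force: 64.3
[[ 4.989e+02  2.470e+01  9.890e+01 -2.600e+00 -6.000e-01  8.400e+00]
 [ 4.989e+02  2.470e+01  9.890e+01 -2.700e+00 -1.000e-01  7.300e+00]
 [ 4.989e+02  2.470e+01  9.890e+01 -2.400e+00 -1.300e+00  8.700e+00]]
```

```bash
python3 -m handwheel '[[[0,0,0,0,0,0.0006,0.04],[0,0,0,0,0,0,0.04],[0,0,0,0,0,0,0.04],[0,0,0,0,0,0,0.04],[0,0,0,0,0,0,0.04]]]'; python3 - <<'E'
from h import *
F=[]
for _ in range(4): w=read_camera('wrist'); s=bot.read_state(); F.append(np.r_[s['ee_pos'],s['ft_force']])
print(np.round(np.mean(F,0),1))
c=get_calibration('wrist')
cv2.imwrite('pics/c6.png',cv2.resize(w[280:370,270:370],(600,540),interpolation=2)[...,::-1])
x,y=498.5,23.7
a=np.linspace(0,2*np.pi,9)[:-1,None]
for d in (0,4,6,8): 
  p=proj('wrist',np.c_[x+6*np.cos(a),y+6*np.sin(a),0*a+135-d],c); print(d,((p.min(0)+p.max(0))/2-[270,280])*6)
print('depth4.5 +x edge',[(proj('wrist',[[x+10.5,y,130.5-d]],c)[0]-[270,280])*6 for d in(0,6)])
E
```

```text
time: 11.95
ee_pos: [499.0, 24.7, 98.3]
tool_rot: [-180.0, -0.1, -0.0]
ft_force: [-2.6, -0.3, 8.5]
opening: 0.576
finger_force: 64.4
[499.   24.7  98.3  -3.   -0.9   8.9]
0 [293.71383139 466.86682054]
4 [293.79201845 426.41963388]
6 [293.82942972 407.06449964]
8 [293.8657832  388.25550279]
depth4.5 +x edge [array([293.6587057 , 282.94133013]), array([293.77575653, 231.3737919 ])]
```

View pics/c6.png

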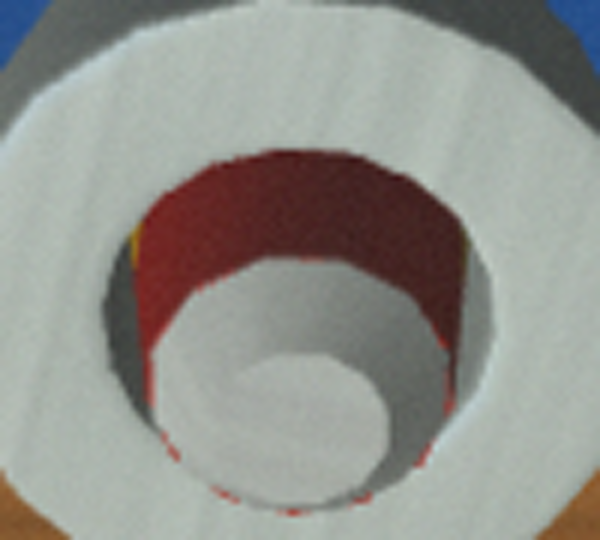

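The tip has sunk in the bore with the red band visible. Camera and force agree on roughly 5–6 mm of give. I'll add a touch more, then lift off.

```bash
python3 -m handwheel '[[[0,0,0,0,0,0.0004,0.04],[0,0,0,0,0,0,0.04],[0,0,0,0,0,0,0.04],[0,0,0,0,0,-0.002,0.04],[0,0,0,0,0,-0.003,0.04]]]';python3 -m handwheel '[[[0,0,0,0,0,-0.004,0.04],[0,0,0,0,0,-0.006,0.04],[0,0,0,0,0,-0.01,0.04],[0,0,0,0,0,-0.02,0.04],[0,0,0,0,0,-0.02,0.04]]]';python3 -m handwheel '[[[0,0,0,0,0,-0.01,0.04],[0,0,0,0,0,0,0.04],[0,0,0,0,0,0,0.04],[0,0,0,0,0,0,0.04],[0,0,0,0,0,0,0.04]]]'
```

```text
time: 12.57
ee_pos: [498.9, 24.7, 102.7]
tool_rot: [-180.0, -0.1, -0.0]
ft_force: [-1.4, -0.1, 3.8]
opening: 0.576
finger_force: 64.0
time: 12.98
ee_pos: [497.7, 24.7, 163.0]
tool_rot: [-180.0, 0.1, 0.0]
ft_force: [0.9, -0.2, -1.2]
opening: 0.575
finger_force: 63.5
time: 13.4
ee_pos: [497.5, 24.5, 171.1]
tool_rot: [-180.0, 0.1, -0.0]
ft_force: [0.5, 0.7, -0.9]
opening: 0.575
finger_force: 63.5
```

```bash
python3 -m handwheel '[[[0,0,0,0.0224,0.0269,0,0.04],[0,0,0,0.0224,0.0269,0,0.04],[0,0,0,0.0224,0.0269,0.01,0.04],[0,0,0,0.0224,0.0269,0.02,0.04],[0,0,0,0.0224,0.0269,0.02,0.04]]]' >/dev/null;python3 -m handwheel '[[[0,0,0,0,0,0,0.04],[0,0,0,0,0,0,0.04],[0,0,0,0,0,0,0.04],[0,0,0,0,0,0,0.04],[0,0,0,0,0,0,0.04]]]'; python3 - <<'E'
from h import *
s=st();c=get_calibration('wrist'); w=read_camera('wrist'); sd=read_camera('side'); p=s['ee_pos']
cv2.imwrite('pics/c7.png',np.hstack([cv2.resize(w[150:400,180:460],(448,400)),cv2.resize(sd[200:290,240:320],(352,396),interpolation=2).repeat(1,0)[:396]] if 0 else [cv2.resize(w[150:400,180:460],(448,400)),cv2.resize(sd[200:290,240:320],(352,400),interpolation=2)])[...,::-1])
cv2.imwrite('pics/w7.png',w[...,::-1])
for z in(16,22,54,58,62): print(z,proj('wrist',[[628,-110,z]],c),proj('side',[[628,-110,z]]))
print('collar top',proj('wrist',[[p[0],p[1],p[2]+19.5]],c))
E
```

```text
time: 14.23
ee_pos: [610.3, -108.7, 123.2]
tool_rot: [180.0, -0.1, 0.1]
ft_force: [0.9, 0.5, -2.0]
opening: 0.575
finger_force: 63.5
{'time': 14.233, 'joint_pos': [24.91, 24.81, -24.329, 90.987, 10.876, 66.479, -91.686], 'ee_pos': [610.262, -108.714, 123.22], 'tool_rot': [179.989, -0.072, 0.089], 'ft_force': [0.884, 0.524, -1.967], 'opening': 0.575, 'finger_force': 63.45}
16 [[319.52993695 214.75495722]] [[283.95563262 236.82728398]]
22 [[319.53422839 216.78786713]] [[283.84159694 234.97540743]]
54 [[319.56082899 229.38703328]] [[283.22114565 224.88504768]]
58 [[319.56467404 231.20794624]] [[283.14210849 223.59789709]]
62 [[319.5686551  233.09319725]] [[283.06273607 222.30488179]]
collar top [[316.60535955 330.66767318]]
```

View pics/c7.png

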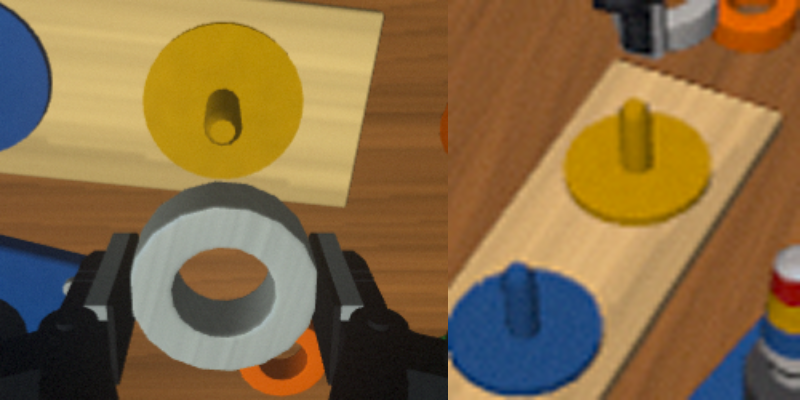

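```bash
python3 - <<'E'
from h import *
c=get_calibration('wrist');s=st()
for t in(0,6,10,14): print(t,unproj('wrist',[[319.1,212.5]],t+6,c)[0].round(1),unproj('wrist',[[318.75,232.5]],t+48,c)[0].round(1), 'disc diam', np.diff(unproj('wrist',[[180+143/1.6,212.5],[180+302/1.6,212.5]],t+6,c)[:,1]))
print(unproj('wrist',[[320,330.3]],s['ee_pos'][2]+19.5,c))
E
```

```text
{'time': 14.333, 'joint_pos': [24.923, 24.813, -24.303, 90.979, 10.88, 66.478, -91.681], 'ee_pos': [610.273, -109.163, 123.231], 'tool_rot': [179.975, -0.075, 0.058], 'ft_force': [-0.172, -0.062, -1.42], 'opening': 0.575, 'finger_force': 63.451}
0 [ 627.3 -110.2    6. ] [ 624.  -109.9   48. ] disc diam [-78.70126849]
6 [ 628.8 -110.2   12. ] [ 625.9 -110.    54. ] disc diam [-76.88532538]
10 [ 629.8 -110.2   16. ] [ 627.1 -110.    58. ] disc diam [-75.67469664]
14 [ 630.8 -110.2   20. ] [ 628.4 -110.    62. ] disc diam [-74.4640679]
[[ 610.4556556  -110.60722619  142.73077929]]
```

```bash
python3 -m handwheel '[[[0,0,0,0.009,-0.0005,0,0.04],[0,0,0,0.0093,0,0,0.04],[0,0,0,0,0,0.02,0.04],[0,0,0,0,0,0.02,0.04],[0,0,0,0,0,0.01,0.04]]]';python3 -m handwheel '[[[0,0,0,0,0,0.01,0.04],[0,0,0,0,0,0.01,0.04],[0,0,0,0,0,0.01,0.04],[0,0,0,0,0,0.01,0.04],[0,0,0,0,0,0,0.04]]]';python3 -m handwheel '[[[0,0,0,0,0,0.002,0.04],[0,0,0,0,0,0.002,0.04],[0,0,0,0,0,0.001,0.04],[0,0,0,0,0,0,0.04],[0,0,0,0,0,0,0.04]]]'
```

```text
time: 14.75
ee_pos: [628.1, -109.1, 70.3]
tool_rot: [-180.0, 0.1, 0.0]
ft_force: [-0.9, 1.6, -1.7]
opening: 0.574
finger_force: 63.5
time: 15.17
ee_pos: [627.4, -109.4, 30.2]
tool_rot: [-180.0, 0.1, -0.0]
ft_force: [-1.3, -0.2, -2.0]
opening: 0.579
finger_force: 63.5
time: 15.58
ee_pos: [628.7, -109.5, 27.7]
tool_rot: [180.0, -0.0, -0.0]
ft_force: [-0.1, 0.6, -1.0]
opening: 0.575
finger_force: 63.5
```

```bash
python3 -m handwheel '[[[0,0,0,0,0,0.003,0.04],[0,0,0,0,0,0.003,0.04],[0,0,0,0,0,0.003,0.04],[0,0,0,0,0,0,0.04],[0,0,0,0,0,0,0.04]]]';python3 -m handwheel '[[[0,0,0,0,0,0.001,0.04],[0,0,0,0,0,0.001,0.04],[0,0,0,0,0,0.001,0.04],[0,0,0,0,0,0,0.04],[0,0,0,0,0,0,0.04]]]'
```

```text
time: 16.0
ee_pos: [628.3, -109.4, 18.0]
tool_rot: [-180.0, 0.0, -0.0]
ft_force: [0.4, -0.4, -1.7]
opening: 0.577
finger_force: 63.5
time: 16.42
ee_pos: [628.7, -109.4, 16.6]
tool_rot: [180.0, -0.0, -0.0]
ft_force: [-6.2, 0.4, 10.1]
opening: 0.579
finger_force: 64.7
```

```bash
python3 -m handwheel '[[[0,0,0,0,0,-0.0005,0.06],[0,0,0,0,0,0,0.065],[0,0,0,0,0,0,0.07],[0,0,0,0,0,0,0.075],[0,0,0,0,0,0,0.08]]]';python3 -m handwheel '[[[0,0,0,0,0,0,0.08],[0,0,0,0,0,-0.005,0.08],[0,0,0,0,0,-0.02,0.08],[0,0,0,0,0,-0.03,0.08],[0,0,0,0,0,-0.04,0.08]]]';python3 -m handwheel '[[[0,0,0,-0.03,0,-0.02,0.08],[0,0,0,-0.03,0,0,0.08],[0,0,0,-0.01,0,0,0.08],[0,0,0,0,0,0,0.08],[0,0,0,0,0,0,0.08]]]'; python3 - <<'E'
from h import *
w=read_camera('wrist');sd=read_camera('side')
cv2.imwrite('pics/c8.png',np.hstack([cv2.resize(w[50:350,160:480],(427,400)),cv2.resize(sd[200:290,240:320],(352,400),interpolation=2)])[...,::-1])
E
```

```text
time: 16.83
ee_pos: [628.5, -109.4, 15.7]
tool_rot: [180.0, 0.0, -0.0]
ft_force: [0.4, -0.7, 0.1]
opening: 0.936
finger_force: 0.0
time: 17.25
ee_pos: [626.7, -109.2, 109.7]
tool_rot: [-179.9, 0.3, 0.0]
ft_force: [0.1, -0.7, 0.3]
opening: 0.937
finger_force: 0.0
time: 17.67
ee_pos: [558.7, -109.7, 131.5]
tool_rot: [180.0, -0.1, -0.0]
ft_force: [0.6, -0.5, 0.4]
opening: 0.934
finger_force: 0.0
```

View pics/c8.png

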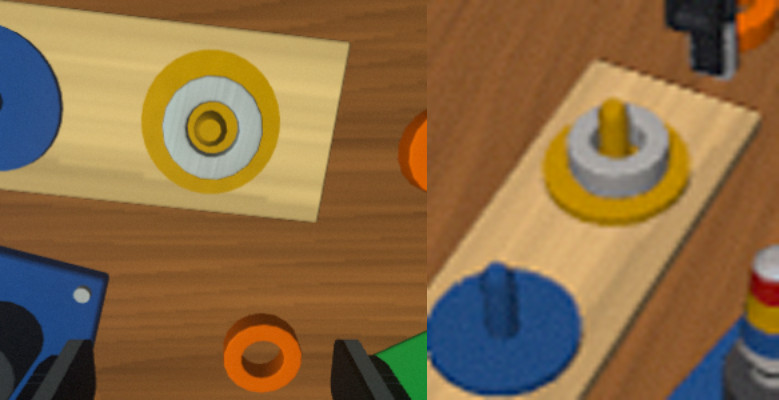

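The collar lies flat and fully home on the yellow post, and the gripper is clear.

```bash
python3 -c "
from workcell import job_done; print(job_done())"
```

```text
the job is handed in; nothing more can be done
None
```

I gauged the collar from the green mat: it stopped on the yellow band, was pressed until the sprung gauge gave about 6 mm (estimated from force and camera), and now lies released and fully home on the yellow post; the job is handed in.

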